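Sort two spice pots, close the double-lidded spice tin and lift off the outer lid alone

ROBOT

A 6-joint arm with a two-finger parallel gripper is mounted at the origin on the work surface. World frame = base frame: x ahead of the robot, y to its left, z up, the work surface at z = 0. Lengths are in m, angles in rad, forces in N, time in s.
With the tool pointing down it reaches from about 0.375 to 0.9 m from the base axis. Payload 3.1 kg.
Tool frame: the origin (TCP) lies midway between the tips of the shut fingers; the grasp point (between the pads) lies robot.grip_depth behind it (robot.grip_depth is the distance from the TCP to the grasp point, in m); z points along the fingers, y is the line along which they close (so a half turn about z gives the same grasp; the last joint's range is limited). The gripper opens to 87 mm and grips with 3 to 60 N. Pads are 19 mm wide; open, the fingers measure 117 mm over their backs; the gripper's body (75 mm by 190 mm) begins 51 mm behind the grasp point.
Start: joints at [1.163, 0.527, 1.433, -0, 1.181, -0.178], TCP at [0.142, 0.609, 0.223] pointing down, gripper open.
Joint ranges: [-3.08, 3.08], [-0.75, 2.2], [0.22, 2.44], [-1.43, 4.57], [0, 2.65], [-2.85, 2.85]. Speed limits (rad/s): [2.79, 2.79, 3.14, 3.14, 3.14, 3.14].

INTERFACE

Orientations are given as a unit quaternion [x, y, z, w].
In Python, from rig import robot gives the robot as it stands.
- The arm moves only by the tool move_tool, called after "Call:" as name([rows], argument=value, ...), one row to a line, values as JSON. Schema: {"type":"object","properties":{"motion":{"type":"array","items":{"type":"array","prefixItems":[{"type":"array","items":{"type":"number"},"minItems":3,"maxItems":3},{"type":"number"}],"minItems":2,"maxItems":2},"minItems":1,"maxItems":20},"aperture":{"type":"number"},"grip_n":{"type":"number"},"only":{"type":"string"},"quiet":{"type":"boolean"},"lines":{"type":"string"}},"required":["motion"],"additionalProperties":false}. motion is a list of rows, 1 to 20 of them, each written [[dx, dy, dz], turn]: dx, dy, dz in m, then a turn about the tool's z in rad; each row shifts and turns the commanded pose from where the row before left it, along the tool's axes as they then stand; what a row does not reach is not made up. A row lasts 1/12 s, in which the tool goes at most 0.0417 m and 0.125 rad, less where a joint would pass 70% of its speed; a pose out of reach is approached as far as the arm can. aperture is the finger opening in m, set as the call begins (left out keeps the last). The fingers move at their own pace and stop on an object; grip_n is the grip in N (left out, the last holds). Time passes only in rows, so rows that do not move let the fingers close. The tool returns the time, the measured TCP pose, the force, the opening and the grip force at its end. only (a regular expression) keeps the lines of the reply that match it, lines (a string "A,B") keeps lines A to B, and quiet returns only ok. Input that does not fit is refused with a message, and nothing moves.
- robot.get_obs(): the state, without advancing time (a new reading comes with each control period).
- robot.camera(name): name is "scene" or "top" or "wrist"; returns a dict with "img" (384x512x3 uint8, red, green, blue), "fx", "fy", "cx", "cy" (pixels), "k1" (the pictures are not rectified: a ray, as slopes to the right and down, at radius r is drawn at 1 + k1 r^2 times it, then the intrinsics apply), "xyz" and "attitude" of the camera in the world. Camera axes: x right, y down, z forward; pixel columns grow to the right and rows downward; lengths in m; the calibration is good to about 2 mm. A picture is of the moment at which its call begins. There is no depth.
- robot.hand_in(): hands the job in; it is judged then, once.
The state is a dict: "time": time; "q": joint angles; "joint_velocities": joint speeds; "joint_torque": joint torques, N m; "position": TCP position; "tool_rot": TCP orientation; "ft_force": force on the tool from outside, world axes, zero at the start; "moment": the same for the moment, N m; "grip_width": finger opening in m; "grip_force": force on a finger pad.
Only numpy, scipy, OpenCV 4.12 (cv2) and the standard library are available. Lean on these libraries where they do the work, as an engineer would, in place of code of your own. Each camera call takes 0.05 s, during which the arm holds its last target. There are 200 camera calls.

TASK

Stand the green-tagged spice pot in the round spice tin and the red-tagged one in the red discard tray, both upright, and leave the other things on the counter where they are. Then carry the nested double lid over as one by the inner lid's black knob, lower it level onto the tin until the inner lid is fully home, and let go of it. Last, take the outer lid by its wooden collar and lift it alone straight up until all of it is clear above the knob, with the inner lid staying seated on the tin, and finish still holding it there, level and still above the tin.

Things in the scene. Friction and masses are not known exactly. Their poses are not given: they have to be found in the camera images.
- tin: round open steel spice tin with a green floor, fixed to the counter: outside diameter 132, inside diameter 124, height 72 mm, floor 4 mm thick; origin at the centre of its underside (on the counter), z up. The gripper fully open (114 mm) only just fits inside: open it partly there
- tray: square open red plastic discard tray, fixed to the counter, 130 x 130 mm outside, 30 mm tall, walls and floor 4 mm; origin at the centre of its underside, x and y along its sides
- trivet: round cork trivet, 140 mm diameter, 8 mm thick, fixed; the nested double lid starts on it; origin at the centre of its underside
- pot_green: spice pot, an upright steel cylinder 36 mm diameter, 46 mm tall overall, white cap, GREEN tag disc on its top and green band, about 70 g; origin at the centre of its underside
- pot_red: spice pot, an upright steel cylinder 36 mm diameter, 46 mm tall overall, white cap, RED tag disc on its top and red band, about 70 g; origin at the centre of its underside
- inner_lid: steel inner lid, 300 g, loose. Origin: centre of underside. Plug 117 mm dia. z 0-12 mm, flange 138 dia. z 12-17, stem 20 dia. z 17-47, black knob 22 dia. z 47-77 mm. Stem and knob pass up through the outer lid's collar; only the knob shows above it. Lifted by the knob it carries the outer lid. Seated, its flange rests on the tin's rim and this origin is 60 mm above the tin's
- outer_lid: copper outer lid, 220 g, loose on the inner lid's flange (3 mm side play). Origin: centre of the plate's underside, 17 mm above the inner lid's origin while nested. Plate 152 mm dia. z 0-4 mm, skirt down to z -13; on top its handle, a dark wooden collar (tube) 42 mm outside, 28 mm inside dia., z 4-30 mm. Nested, the knob's top is 30 mm above the collar's
- pot_plain: a third spice pot, same size, with a small white knob and no coloured tag; a bystander; origin at the centre of its underside
- mug: blue mug, 80 mm wide, 90 mm tall; a bystander; origin at the centre of its underside
- sugar_jar: white jar, 70 mm wide, 110 mm tall; a bystander; origin at the centre of its underside
- spoon: metal spoon lying flat, 150 mm long; a bystander; origin near its middle
- honey_jar: amber jar with brass cap, 64 mm wide, 90 mm tall; a bystander; origin at the centre of its underside
- bowl: terracotta bowl, 110 mm wide, 50 mm tall; a bystander; origin at the centre of its underside
- pepper_mill: dark wooden pepper mill, 52 mm wide, 105 mm tall; a bystander; origin at the centre of its underside
Things that resemble listed ones, but are neither listed nor needed, are in the scene too. What is shaped like the pot_red but blue is not meant.

How it is judged:
On the way, in this order (a step that is already met when the one before it is completed fails the run):
1. the green-tagged pot stands in the tin and the red-tagged pot in the tray, both let go (horizontal distance between pot_green and tin below 0.046 m and z of pot_green in the frame of tin below 0.01 m and angle between each of pot_green, pot_red's own z axis and vertical below 0.2 rad and x of pot_red in the frame of tray between -0.05 and 0.05 m and y of pot_red in the frame of tray between -0.05 and 0.05 m and z of pot_red in the frame of tray below 0.01 m and contact force between the fingers and pot_green below 0.1 N and contact force between the fingers and pot_red below 0.1 N), for 0.2 s.
2. the inner lid is seated on the tin with the outer lid lying on it, and the knob is let go (horizontal distance between inner_lid and tin below 0.006 m and z of inner_lid in the frame of tin between 0.055 and 0.063 m and angle between inner_lid's own z axis and vertical below 0.04 rad and z of outer_lid in the frame of inner_lid below 0.021 m and contact force between the fingers and inner_lid below 0.1 N), for 0.2 s.
At the end, for the whole second after the job is handed in: Outer lid held still in the fingers, within 0.2 rad of level and 40 mm of the tin axis, its origin 90 mm or more above the inner lid's, not touching it; inner lid seated (origin 55-63 mm above the tin's, within 6 mm of axis, 0.04 rad), untouched; pots upright (0.2 rad) on the floors of tin and tray (horizontal distance between pot_green and tin below 0.046 m and z of pot_green in the frame of tin below 0.01 m and angle between each of pot_green, pot_red, outer_lid's own z axis and vertical below 0.2 rad and x of pot_red in the frame of tray between -0.05 and 0.05 m and y of pot_red in the frame of tray between -0.05 and 0.05 m and z of pot_red in the frame of tray below 0.01 m and horizontal distance between inner_lid and tin below 0.006 m and z of inner_lid in the frame of tin between 0.055 and 0.063 m and angle between inner_lid's own z axis and vertical below 0.04 rad and z of outer_lid in the frame of inner_lid above 0.09 m and horizontal distance between outer_lid and tin below 0.04 m and linear speed of outer_lid below 0.02 m/s and contact force between the fingers and outer_lid above 1 N and contact force between each of outer_lid, the fingers and inner_lid below 0.1 N); the arm keeps its last pose, push and grip.
It fails at once if the outer lid is parted from the inner lid (by more than 15 mm) while the inner lid is not seated on the tin ((z of outer_lid in the frame of inner_lid above 0.032 m or z of outer_lid in the frame of inner_lid below 0 m) and not (horizontal distance between inner_lid and tin below 0.006 m and z of inner_lid in the frame of tin between 0.055 and 0.063 m and angle between inner_lid's own z axis and vertical below 0.04 rad)).
It fails at once if the inner or the outer lid is tipped by more than 0.35 rad (angle between any of inner_lid, outer_lid's own z axis and vertical above 0.35 rad).
It fails at once if a bystander is moved by more than 25 mm (distance of any of pot_plain, mug, sugar_jar, spoon, honey_jar, bowl, pepper_mill from where it was at the start of the episode above 0.025 m).
It also fails if it takes over 72 s, if anything falls off the work surface, if the arm or the gripper's body presses on something with over 40 N, if the wrist force passes 120 N, or if a joint passes its speed limit or range.

## Working session

There is one attempt and no reset: what is moved stays moved. The work goes in short steps, Python scripts to look and compute and a tool call to move; the robot and the scene stay as the last step left them, time stands still between calls to the robot, and variables do not carry over. Pictures are saved under pics/ and viewed, at most 13 in all, crops included, and the job is handed in when it is done.

```bash
mkdir -p pics; ls
```

Run:
```python
from rig import robot
import cv2,numpy as np,pickle
o=robot.get_obs();print(o,robot.grip_depth)
d={}
for n in ["scene","top","wrist"]:
    c=robot.camera(n);d[n]=c;cv2.imwrite(f"pics/{n}0.png",c["img"][:,:,::-1]);print(n,{k:v for k,v in c.items() if k!="img"})
pickle.dump(d,open("c0.pkl","wb"))
a=np.vstack
cv2.imwrite("pics/both0.png",cv2.resize(d["top"]["img"][:,:,::-1],(800,600),interpolation=cv2.INTER_CUBIC))
```

```text
pics
{'time': 0.0, 'q': array([ 1.16252554e+00,  5.28478385e-01,  1.43392711e+00,  2.90162392e-06,
        1.18141195e+00, -1.78488404e-01]), 'joint_velocities': array([ 0.00184467,  0.00099478, -0.00080671, -0.00069884, -0.00101387,
       -0.00115045]), 'joint_torque': array([ 7.23004196e-04, -4.40044606e+01, -1.76593351e+01,  6.36117370e-02,
        5.81482379e-02, -1.36793806e-04]), 'position': array([0.1420133 , 0.60787905, 0.22155626]), 'tool_rot': array([ 1.14639075e-01,  9.93406586e-01, -1.06447810e-03, -3.22977186e-04]), 'ft_force': array([-0.84692516,  0.33263755,  0.42798628]), 'moment': array([ 0.01103356, -0.05556126, -0.01933483]), 'grip_force': 0.0, 'grip_width': 0.08699502479465746} 0.0187
scene {'fx': 417.9506695076079, 'fy': 417.9506695076079, 'cx': 259.34435857444225, 'cy': 189.49418295464275, 'k1': -0.00797911957013138, 'xyz': array([1.1122628 , 0.59752536, 0.98089959]), 'attitude': array([ 0.32683718,  0.87105898, -0.33989016, -0.13750776])}
top {'fx': 412.8637417826938, 'fy': 412.8637417826938, 'cx': 257.3192750973215, 'cy': 191.58178439931348, 'k1': -0.011788741800840488, 'xyz': array([ 0.36823453, -0.01061383,  1.63330811]), 'attitude': array([-0.70419929,  0.70788156, -0.04125921,  0.03612113])}
wrist {'fx': 304.8440087183466, 'fy': 304.8440087183466, 'cx': 255.46135566934922, 'cy': 187.36713392637515, 'k1': -0.055409417698164896, 'xyz': array([0.06838532, 0.62459399, 0.38313771]), 'attitude': array([0.77569613, 0.6155789 , 0.0856486 , 0.10964694])}
```

View pics/both0.png

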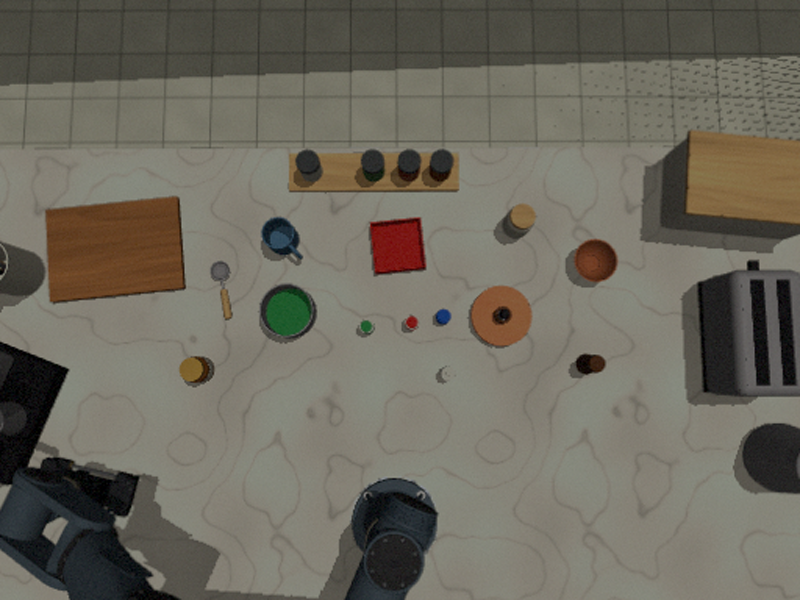

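View pics/scene0.png

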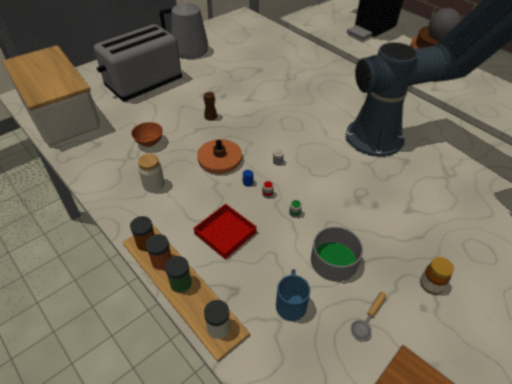

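The top view (800×600) shows the tin at (288,312), green pot (366,327), red pot (411,323), the blue decoy at (443,317), lid with knob at (502,315), tray (398,246) and plain pot (446,374). In the scene view, the tags are green (296,204) and red (268,185), and the lid is at (220,153).

Create h.py:
```python
import cv2,numpy as np
from scipy.spatial.transform import Rotation as R
def ray(c,uv):
    K=np.array([[c["fx"],0,c["cx"]],[0,c["fy"],c["cy"]],[0,0,1.]])
    p=cv2.undistortPoints(np.array(uv,float).reshape(-1,1,2),K,np.array([c["k1"],0,0,0,0.]))[:,0]
    d=R.from_quat(c["attitude"]).apply(np.c_[p,np.ones(len(p))])
    return c["xyz"],d/np.linalg.norm(d,axis=1)[:,None]
def atz(c,uv,z):
    o,d=ray(c,uv);return o+d*((z-o[2])/d[:,2])[:,None]
def tri(views):
    A=np.zeros((3,3));b=np.zeros(3);L=[]
    for c,uv in views:
        o,d=ray(c,[uv]);P=np.eye(3)-np.outer(d[0],d[0]);A+=P;b+=P@o;L.append((P,o))
    x=np.linalg.solve(A,b);return x,[round(1e3*np.linalg.norm(P@(x-o)),1) for P,o in L]
def proj(c,X):
    rv=R.from_quat(c["attitude"]).inv();K=np.array([[c["fx"],0,c["cx"]],[0,c["fy"],c["cy"]],[0,0,1.]])
    t=-rv.apply(c["xyz"])
    return cv2.projectPoints(np.array(X,float).reshape(-1,1,3),rv.as_rotvec(),t,K,np.array([c["k1"],0,0,0,0.]))[0][:,0]
def blobs(img,lo,hi,roi=None,amin=4):
    h=cv2.cvtColor(img,cv2.COLOR_RGB2HSV);lo=list(lo);hi=list(hi)
    if lo[0]<0: m=cv2.inRange(h,np.array([0]+lo[1:]),np.array(hi))|cv2.inRange(h,np.array([180+lo[0]]+lo[1:]),np.array([180]+hi[1:]))
    else: m=cv2.inRange(h,np.array(lo),np.array(hi))
    n,l,s,ce=cv2.connectedComponentsWithStats(m)
    return [(ce[i].round(1).tolist(),s[i].tolist()) for i in range(1,n) if s[i][4]>=amin]
```

Run:
```python
import pickle;from h import *
np.set_printoptions(precision=4,suppress=True)
d=pickle.load(open("c0.pkl","rb"))
for n in ["top","scene"]:
    im=d[n]["img"]
    print(n,"green",blobs(im,(45,110,40),(80,255,255)))
    print(n,"red",blobs(im,(-6,160,70),(5,255,255)))
    print(n,"orange",blobs(im,(5,100,60),(14,255,255),amin=40))
# crops
def crop(n,x0,y0,w,h,s): return cv2.resize(d[n]["img"][y0:y0+h,x0:x0+w,::-1],None,fx=s,fy=s,interpolation=cv2.INTER_CUBIC)
a=crop("top",160,135,200,75,4);b=crop("scene",180,120,200,75,4)
e=crop("scene",180,195,200,75,4)
cv2.imwrite("pics/crops.png",np.vstack([a,b]))
```

```text
top green [([184.2, 199.1], [171, 185, 28, 30, 664]), ([233.7, 208.4], [231, 206, 7, 6, 32])]
top red [([250.0, 141.0], [248, 141, 5, 1, 5]), ([260.0, 140.0], [258, 140, 5, 1, 5]), ([253.9, 157.4], [237, 141, 35, 34, 957]), ([263.1, 206.0], [260, 203, 7, 7, 36])]
top orange [([72.8, 159.2], [29, 126, 89, 68, 4621]), ([380.2, 166.6], [368, 153, 27, 28, 543]), ([320.3, 201.7], [301, 183, 39, 39, 1099])]
scene green [([295.6, 203.5], [292, 201, 8, 6, 41]), ([294.7, 213.2], [291, 212, 9, 3, 18]), ([336.0, 253.6], [317, 242, 39, 24, 657]), ([179.1, 284.2], [170, 276, 19, 16, 191])]
scene red [([267.7, 184.1], [264, 182, 8, 6, 37]), ([267.2, 193.9], [264, 193, 8, 3, 16]), ([224.8, 230.4], [194, 205, 62, 53, 1718]), ([253.5, 233.0], [252, 232, 4, 3, 4])]
scene orange [([425.8, 34.5], [419, 26, 18, 18, 121]), ([414.4, 42.2], [411, 35, 8, 14, 66]), ([146.7, 132.6], [131, 122, 32, 25, 537]), ([219.2, 156.6], [197, 139, 45, 35, 1084]), ([158.5, 261.1], [148, 252, 20, 18, 204]), ([432.0, 276.9], [425, 266, 18, 20, 90]), ([410.5, 370.4], [376, 346, 78, 38, 1552])]
```

View pics/crops.png

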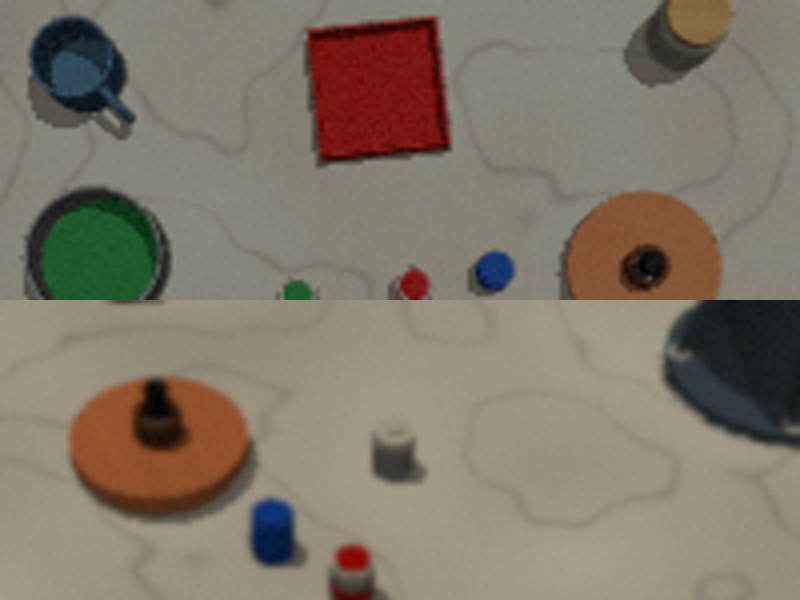

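The crop shows the round tin rim near (98,258), tray centre (379,90), knob top (652,263) in the top view, and knob top (155,383) in the scene view with the blue decoy left of the red pot.

Run:
```python
import pickle;from h import *
np.set_printoptions(precision=4,suppress=True)
d=pickle.load(open("c0.pkl","rb"));T,S=d["top"],d["scene"]
for n,a,b in [("green",(233.7,208.4),(295.6,203.5)),("red",(263.1,206.0),(267.7,184.1)),("knob",(323.3,200.6),(218.7,140.7))]:
    print(n,*tri([(T,a),(S,b)]))
print("tin",atz(T,[(160+98/4,199.6)],.072),"tray floor",atz(T,[(253.9,157.4)],.01),"lid plate",atz(T,[(320.3,201.7)],.029))
# tray corners (top rim)
m=cv2.inRange(cv2.cvtColor(T["img"],cv2.COLOR_RGB2HSV)[130:185,225:285],(0,130,40),(10,255,255))|cv2.inRange(cv2.cvtColor(T["img"],cv2.COLOR_RGB2HSV)[130:185,225:285],(170,130,40),(180,255,255))
c=max(cv2.findContours(m,0,1)[0],key=cv2.contourArea);r=cv2.minAreaRect(c);bx=cv2.boxPoints(r)+[225,130];print(atz(T,bx,.03),atz(T,[bx.mean(0)],.03))
from rig import robot
o=robot.get_obs();Rm=R.from_quat(o["tool_rot"]).as_matrix();print(Rm)
w=d["wrist"];print("cam in tool",Rm.T@(w["xyz"]-o["position"]),(R.from_matrix(Rm).inv()*R.from_quat(w["attitude"])).as_matrix())
```

```text
green [0.478  0.0685 0.0466] [np.float64(0.1), np.float64(0.1)]
red [ 0.4869 -0.0448  0.046 ] [np.float64(0.2), np.float64(0.2)]
knob [ 0.5025 -0.2704  0.084 ] [np.float64(0.9), np.float64(0.9)]
tin [[0.5106 0.2539 0.072 ]] tray floor [[ 0.684 -0.01   0.01 ]] lid plate [[ 0.5036 -0.2684  0.029 ]]
[[ 0.7424  0.0599  0.03  ]
 [ 0.7557 -0.0695  0.03  ]
 [ 0.6233 -0.082   0.03  ]
 [ 0.6103  0.0463  0.03  ]] [[ 0.6826 -0.0113  0.03  ]]
[[-0.9737  0.2278 -0.0007]
 [ 0.2278  0.9737 -0.0016]
 [ 0.0003 -0.0017 -1.    ]]
cam in tool [ 0.0756 -0.0009 -0.1613] [[ 0.0003 -0.9612 -0.2758]
 [ 1.      0.0004 -0.0003]
 [ 0.0004 -0.2758  0.9612]]
```

Both tags triangulate to about 46 mm high, matching the text. Next I align the tool with the world axes and move above the green pot.

Call:
move_tool([
  [[0,0,0],-0.115],
  [[0,0,0],-0.115],
  [[-0.021,-0.034,0],0],
  [[-0.021,-0.034,0],0],
  [[-0.021,-0.034,0],0],
  [[-0.021,-0.034,0],0],
  [[-0.021,-0.034,0],0],
  [[-0.021,-0.034,0],0],
  [[-0.021,-0.034,0],0],
  [[-0.021,-0.034,0],0],
  [[-0.021,-0.034,0],0],
  [[-0.021,-0.034,0],0],
  [[-0.021,-0.034,0],0],
  [[-0.021,-0.034,0],0],
  [[-0.021,-0.034,0],0],
  [[-0.021,-0.034,0],0],
  [[-0.021,-0.034,0],0],
  [[-0.021,-0.03,0],0],
  [[0,0,0],0],
  [[0,0,0],0],
], aperture=0.06)

```text
time: 1.82
position: [0.4795, 0.0669, 0.2223]
tool_rot: [0.002, 1.0, 0.0, -0.0]
ft_force: [-0.3, -0.1, 0.4]
grip_width: 0.0601
grip_force: 0.0
```

Run:
```python
from rig import robot
import cv2,pickle
from h import *
c=robot.camera("wrist");cv2.imwrite("pics/w1.png",c["img"][:,:,::-1]);pickle.dump(c,open("w1.pkl","wb"))
np.set_printoptions(precision=4,suppress=True)
o=robot.get_obs();print(R.from_quat(o["tool_rot"]).as_matrix())
for n,p in [("green",[.478,.0685,.046]),("red",[.4869,-.0448,.046]),("tin",[.5106,.2539,.072])]:print(n,proj(c,p))
print(blobs(c["img"],(45,110,40),(80,255,255)));print(blobs(c["img"],(-6,160,70),(5,255,255)))
```

```text
[[-1.      0.0018 -0.0017]
 [ 0.0018  1.      0.0006]
 [ 0.0017  0.0006 -1.    ]]
green [[257.6261 168.2037]]
red [[158.8645 176.2439]]
tin [[426.4642 202.0779]]
[([413.2, 192.1], [377, 152, 72, 75, 4028]), ([254.9, 170.3], [244, 160, 25, 19, 289])]
[([158.4, 175.7], [147, 164, 24, 24, 449]), ([214.5, 296.7], [171, 281, 76, 41, 1649])]
```

View pics/w1.png

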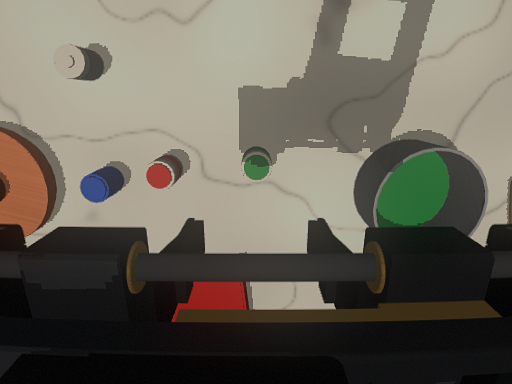

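The wrist view shows the green tag near (257,166), red (158,176) and the tin rim centred near (431,200); these agree with predictions. Descending and gripping.

Call:
move_tool([
  [[0.0015,0.0016,0.035],0],
  [[0,0,0.035],0],
  [[0,0,0.035],0],
  [[0,0,0.035],0],
  [[0,0,0.03],0],
  [[0,0,0.02],0],
  [[0,0,0.02],0],
  [[0,0,0],0],
  [[0,0,0],0],
  [[0,0,0],0],
], aperture=0.06)

```text
time: 2.7
position: [0.4768, 0.0711, 0.0134]
tool_rot: [-0.001, 1.0, 0.0, 0.0]
ft_force: [0.1, -0.4, -0.6]
grip_width: 0.0595
grip_force: 0.0
```

Call:
move_tool([
  [[0,0,0],0],
  [[0,0,0],0],
  [[0,0,0],0],
  [[0,0,0],0],
  [[0,0,0],0],
  [[0,0,0],0],
], aperture=0.02, grip_n=20)

```text
time: 3.2
position: [0.4774, 0.07, 0.0132]
tool_rot: [-0.0, 1.0, -0.0, 0.001]
ft_force: [-0.1, -1.4, 6.3]
grip_width: 0.0355
grip_force: 20.0
```

Call:
move_tool([
  [[0,0,-0.02],0],
  [[0,0,-0.035],0],
  [[0,0,-0.035],0],
  [[0,0,-0.035],0],
  [[0,0,-0.03],0],
  [[-0.006,0.037,0],0],
  [[-0.006,0.037,0],0],
  [[-0.007,0.037,0],0],
  [[-0.007,0.037,0],0],
  [[-0.007,0.037,0],0],
  [[0,0,0],0],
  [[0,0,0],0],
  [[0,0,0],0],
])

```text
time: 4.28
position: [0.5088, 0.2548, 0.1669]
tool_rot: [-0.001, 1.0, -0.001, -0.001]
ft_force: [0.4, -0.1, -0.9]
grip_width: 0.0352
grip_force: 20.0
```

Create tin.py:
```python
from rig import robot
from h import *
from scipy.optimize import least_squares
import sys
# fit circle rim: sample bright rim by edge; model: green floor boundary occluded -> use steel rim (non-counter) mask
def fit(c,x0,rad,z,img=None):
    """refine centre xy of a horizontal circle of radius rad at height z by edge distance"""
    g=cv2.GaussianBlur(c["img"],(3,3),0);e=cv2.Canny(g,40,100);dt=cv2.distanceTransform(255-e,cv2.DIST_L2,3)
    a=np.linspace(0,2*np.pi,180)
    def res(p):
        uv=proj(c,np.c_[p[0]+rad*np.cos(a),p[1]+rad*np.sin(a),0*a+z]).astype(np.float32)
        r=cv2.remap(dt,uv[:,:1],uv[:,1:],cv2.INTER_LINEAR,borderValue=8)[:,0]
        return np.minimum(r,8)
    best=min(((np.mean(np.minimum(res((x0[0]+i,x0[1]+j)),4)),x0[0]+i,x0[1]+j) for i in np.arange(-.012,.0121,.001) for j in np.arange(-.012,.0121,.001)))
    return best
```

Run:
```python
from tin import *
import pickle
np.set_printoptions(precision=4,suppress=True)
c=robot.camera("wrist");cv2.imwrite("pics/w2.png",c["img"][:,:,::-1]);pickle.dump(c,open("w2.pkl","wb"))
print(robot.get_obs()["position"],proj(c,[.5106,.2539,.072]))
for n in ("w1.pkl","w2.pkl"):
    k=pickle.load(open(n,"rb"))
    for r in (.062,.066): print(n,r,fit(k,(.5106,.2539),r,.072))
```

```text
[0.5089 0.2542 0.167 ] [[255.5453 191.993 ]]
w1.pkl 0.062 (np.float32(1.4486792), np.float64(0.5156000000000001), np.float64(0.2599))
w1.pkl 0.066 (np.float32(1.71503), np.float64(0.5156000000000001), np.float64(0.2599))
w2.pkl 0.062 (np.float32(1.2276429), np.float64(0.5156000000000001), np.float64(0.2599))
w2.pkl 0.066 (np.float32(1.5142193), np.float64(0.5156000000000001), np.float64(0.2609))
```

View pics/w2.png

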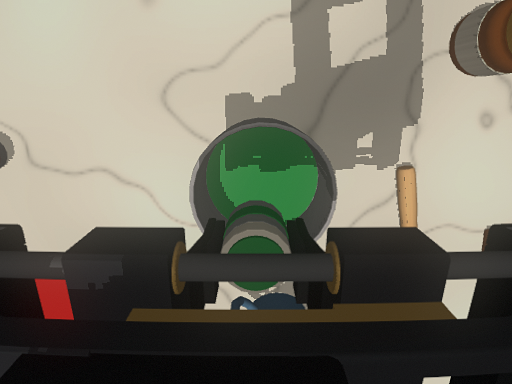

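The wrist view shows the held pot at about (257,235) and the tin rim spanning u=191–337, v from 119. The tin centre comes out at (0.5156, 0.260) from two wrist views.

Call:
move_tool([
  [[-0.0065,0.0055,0.02],0],
  [[0,0,0.03],0],
  [[0,0,0.03],0],
  [[0,0,0.03],0],
  [[0,0,0.02],0],
  [[0,0,0.01],0],
  [[0,0,0.006],0],
  [[0,0,0.003],0],
  [[0,0,0],0],
  [[0,0,0],0],
])

```text
time: 5.17
position: [0.5173, 0.2607, 0.0197]
tool_rot: [0.0, 1.0, 0.0, 0.001]
ft_force: [-0.1, 0.3, -0.6]
grip_width: 0.0359
grip_force: 20.0
```

Call:
move_tool([
  [[0,0,0],0],
  [[0,0,0],0],
  [[0,0,0],0],
  [[0,0,0],0],
], aperture=0.055)

```text
time: 5.5
position: [0.5168, 0.2609, 0.0192]
tool_rot: [-0.0, 1.0, 0.0, 0.001]
ft_force: [-0.6, -0.4, 1.5]
grip_width: 0.0519
grip_force: 0.0
```

Call:
move_tool([
  [[0,0,-0.02],0],
  [[0,0,-0.035],0],
  [[0,0,-0.035],0],
  [[0,0,-0.035],0],
  [[0,0,-0.025],0],
  [[0.0037,-0.0382,0],0],
  [[0.0037,-0.0382,0],0],
  [[0.0037,-0.0382,0],0],
  [[0.0037,-0.0382,0],0],
  [[0.0037,-0.0382,0],0],
  [[0.0037,-0.0382,0],0],
  [[0.0037,-0.0382,0],0],
  [[0.0037,-0.0382,0],0],
  [[0,0,0],0],
  [[0,0,0],0],
  [[0,0,0],0],
], aperture=0.06)

```text
time: 6.83
position: [0.4866, -0.0447, 0.1686]
tool_rot: [0.0, 1.0, 0.0, -0.0]
ft_force: [0.5, -0.6, 0.6]
grip_width: 0.0601
grip_force: 0.0
```

Run:
```python
from tin import *
import pickle
c=robot.camera("wrist");pickle.dump(c,open("w3.pkl","wb"));cv2.imwrite("pics/w3.png",c["img"][:,:,::-1])
print(robot.get_obs()["position"],proj(c,[.4869,-.0448,.046]),blobs(c["img"],(-6,160,70),(5,255,255)))
```

```text
[ 0.48659899 -0.04397877  0.16860162] [[256.22533506 181.97326013]] [([255.2, 190.0], [242, 185, 28, 11, 182]), ([227.8, 282.5], [226, 282, 5, 2, 8]), ([234.3, 283.3], [232, 283, 5, 2, 6]), ([256.6, 286.2], [227, 283, 67, 10, 260]), ([278.4, 299.6], [224, 286, 106, 24, 1878]), ([333.5, 306.1], [333, 303, 3, 6, 11])]
```

Call:
move_tool([
  [[0,0,0.03],0],
  [[0,0,0.035],0],
  [[0,0,0.035],0],
  [[0,0,0.025],0],
  [[0,0,0.02],0],
  [[0,0,0.01],0],
  [[0,0,0],0],
  [[0,0,0],0],
  [[0,0,0],0],
], aperture=0.06)

```text
time: 7.63
position: [0.4877, -0.0445, 0.0145]
tool_rot: [-0.001, 1.0, -0.0, 0.001]
ft_force: [-0.7, 0.3, 0.4]
grip_width: 0.0599
grip_force: 0.0
```

Call:
move_tool([
  [[0,0,0],0],
  [[0,0,0],0],
  [[0,0,0],0],
  [[0,0,0],0],
  [[0,0,0],0],
  [[0,0,0],0],
], aperture=0.02, grip_n=20)

```text
time: 8.13
position: [0.4871, -0.045, 0.014]
tool_rot: [0.0, 1.0, -0.0, 0.0]
ft_force: [-0.7, -0.5, 3.9]
grip_width: 0.0355
grip_force: 20.0
```

Call:
move_tool([
  [[0,0,-0.02],0],
  [[0,0,-0.03],0],
  [[0,0,-0.03],0],
  [[0,0,-0.02],0],
  [[-0.0392,0.0068,0],0],
  [[-0.0392,0.0068,0],0],
  [[-0.0392,0.0068,0],0],
  [[-0.0392,0.0068,0],0],
  [[-0.0392,0.0068,0],0],
  [[0,0,0],0],
  [[0,0,0],0],
  [[0,0,0.03],0],
  [[0,0,0.03],0],
  [[0,0,0.02],0],
  [[0,0,0.01],0],
  [[0,0,0.004],0],
  [[0,0,0.001],0],
  [[0,0,0],0],
  [[0,0,0],0],
])

```text
time: 9.72
position: [0.6832, -0.0111, 0.0195]
tool_rot: [0.0, 1.0, -0.0, 0.001]
ft_force: [0.1, -0.2, -1.3]
grip_width: 0.0356
grip_force: 20.0
```

Call:
move_tool([
  [[0,0,0],0],
  [[0,0,0],0],
  [[0,0,0],0],
  [[0,0,0],0],
], aperture=0.055)

```text
time: 10.05
position: [0.6832, -0.0109, 0.019]
tool_rot: [-0.0, 1.0, -0.0, 0.0]
ft_force: [-0.5, 0.1, 0.5]
grip_width: 0.0521
grip_force: 0.0
```

Call:
move_tool([
  [[0,0,-0.02],0],
  [[0,0,-0.035],0],
  [[0,0,-0.04],0],
  [[0,0,-0.04],0],
  [[0,0,-0.04],0],
  [[0,0,-0.035],0],
  [[0.0225,-0.0325,0],0],
  [[0.0225,-0.0325,0],0],
  [[0.0225,-0.0325,0],0],
  [[0.0225,-0.0325,0],0],
  [[0.0225,-0.0325,0],0],
  [[0.0225,-0.0325,0],0],
  [[0.0225,-0.0325,0],0],
  [[0.0225,-0.0325,0],0],
  [[0,0,0],0],
  [[0,0,0],0],
  [[0,0,0],0],
], aperture=0.05)

```text
time: 11.47
position: [0.5029, -0.2707, 0.2287]
tool_rot: [0.0, 1.0, 0.0, 0.0]
ft_force: [1.0, 0.3, -0.2]
grip_width: 0.0503
grip_force: 0.0
```

Run:
```python
from tin import *
import pickle
np.set_printoptions(precision=4,suppress=True)
W=robot.camera("wrist");T=robot.camera("top");S=robot.camera("scene");pickle.dump((W,T,S),open("l.pkl","wb"))
print(robot.get_obs()["position"],proj(W,[.5025,-.2704,.085]),proj(W,[.5036,-.2684,.029]))
im=W["img"][:,:,::-1].copy()
z=lambda c,x,y,w,h,s:cv2.resize(c["img"][y:y+h,x:x+w,::-1],(w*s,h*s),interpolation=cv2.INTER_CUBIC)
a=z(W,150,60,200,150,4);cv2.imwrite("pics/l1.png",a)
b=np.vstack([np.hstack([z(T,155,170,80,60,5),z(T,225,130,80,60,5)]),np.hstack([z(S,300,220,80,60,5),z(S,190,200,80,60,5)])])
cv2.imwrite("pics/p1.png",b)
print(blobs(W["img"],(5,100,60),(14,255,255),amin=300))
for k in (W,T):
  for r in (.076,): print(r,fit(k,(.5036,-.2695),r,.029), fit(k,(.5036,-.2695),r,.025))
```

```text
[ 0.5036 -0.2695  0.2285] [[256.6027 175.9123]] [[258.0755 165.6665]]
[([24.3, 53.1], [5, 32, 40, 44, 1317]), ([256.1, 161.9], [194, 101, 125, 123, 11329])]
0.076 (np.float32(0.44470674), np.float64(0.5036), np.float64(-0.2705)) (np.float32(0.32591772), np.float64(0.5046), np.float64(-0.2705))
0.076 (np.float32(1.2255454), np.float64(0.5146000000000001), np.float64(-0.2725)) (np.float32(1.2232348), np.float64(0.5156000000000001), np.float64(-0.2735))
```

View pics/l1.png

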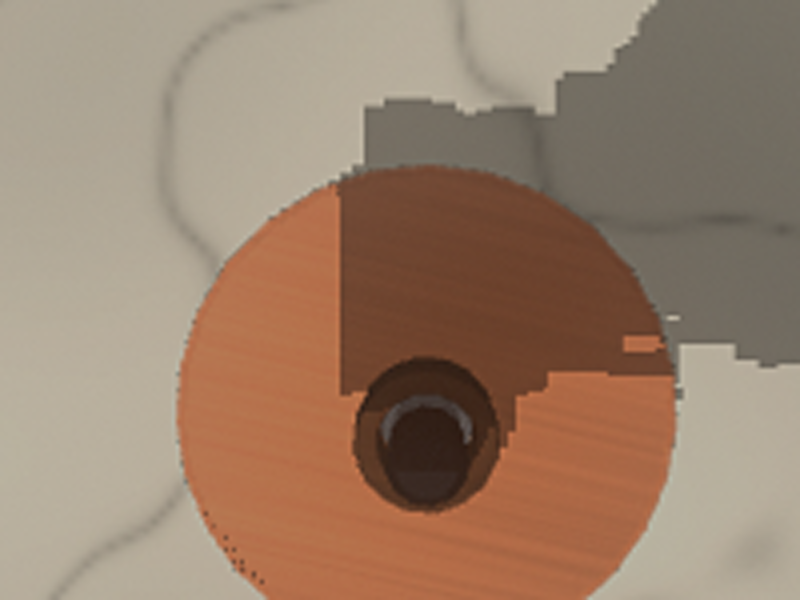

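View pics/p1.png

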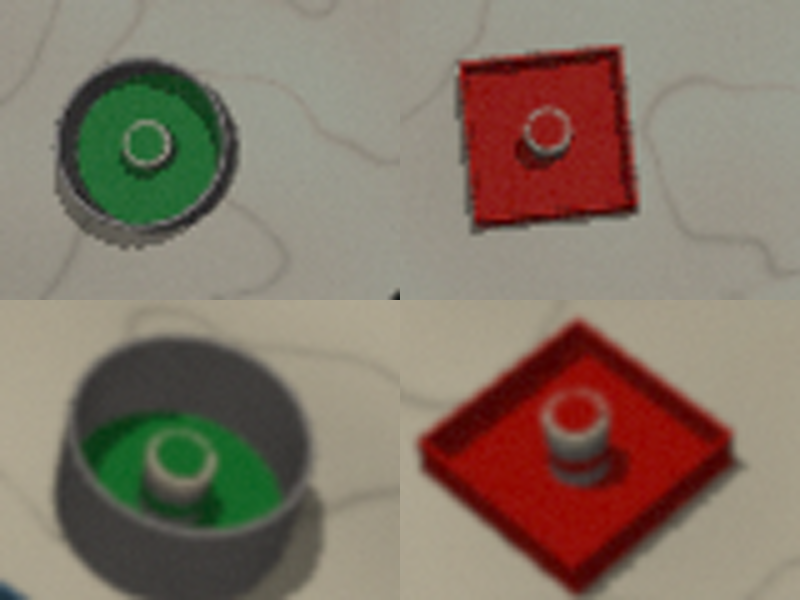

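The pots stand upright in the tin and the tray. In the lid crop, the knob top is centred at about (427,461), which puts it at (0.502, −0.270), 84 mm high. Descending so the tips stop just above the collar.

Call:
move_tool([
  [[0.001,0,0.035],0],
  [[0,0,0.035],0],
  [[0,0,0.035],0],
  [[0,0,0.03],0],
  [[0,0,0.02],0],
  [[0,0,0.01],0],
  [[0,0,0.0035],0],
  [[0,0,0],0],
  [[0,0,0],0],
  [[0,0,0],0],
], aperture=0.05)

```text
time: 12.45
position: [0.5031, -0.2715, 0.0616]
tool_rot: [-0.0, 1.0, -0.001, 0.001]
ft_force: [0.3, -0.2, 0.4]
grip_width: 0.05
grip_force: 0.0
```

Call:
move_tool([
  [[0,0,0],0],
  [[0,0,0],0],
  [[0,0,0],0],
  [[0,0,0],0],
  [[0,0,0],0],
  [[0,0,0],0],
  [[0,0,0],0],
], aperture=0.01, grip_n=45)

```text
time: 13.03
position: [0.5018, -0.2703, 0.0603]
tool_rot: [0.0, 1.0, 0.001, -0.0]
ft_force: [-0.5, 2.6, 3.0]
grip_width: 0.021
grip_force: 45.0
```

Call:
move_tool([
  [[0,0,-0.01],0],
  [[0,0,-0.02],0],
  [[0,0,-0.025],0],
  [[0,0,-0.025],0],
  [[0,0,-0.025],0],
  [[0,0,-0.02],0],
  [[0,0,-0.01],0],
  [[0,0,0],0],
  [[0,0,0],0],
  [[0,0,0],0],
])

```text
time: 13.87
position: [0.5007, -0.27, 0.1934]
tool_rot: [-0.0, 1.0, 0.001, -0.002]
ft_force: [-0.4, -0.2, -6.2]
grip_width: 0.0204
grip_force: 45.0
```

Run:
```python
from tin import *
import pickle
W,T,S=pickle.load(open("l.pkl","rb"));d=pickle.load(open("c0.pkl","rb"))
V={"w1":pickle.load(open("w1.pkl","rb")),"w2":pickle.load(open("w2.pkl","rb")),"T":T,"S":S,"T0":d["top"],"S0":d["scene"]}
a=np.linspace(0,2*np.pi,180)
for n,c in V.items():
    g=cv2.GaussianBlur(c["img"],(3,3),0);e=cv2.Canny(g,30,80);dt=cv2.distanceTransform(255-e,cv2.DIST_L2,3)
    def cost(p):
        s=0
        for r in (.062,.066):
            uv=proj(c,np.c_[p[0]+r*np.cos(a),p[1]+r*np.sin(a),0*a+.072]).astype(np.float32)
            s+=np.minimum(cv2.remap(dt,uv[:,:1],uv[:,1:],1,borderValue=3),3).mean()
        return s
    L=sorted((cost((x,y)),x,y) for x in np.arange(.502,.5281,.001) for y in np.arange(.245,.2741,.001))
    print(n,np.round(L[0],4),np.round(np.mean(L[:8],0),4))
# lid after lift
c=robot.camera("wrist");pickle.dump(c,open("w4.pkl","wb"));cv2.imwrite("pics/w4.png",c["img"][:,:,::-1])
p=robot.get_obs()["position"];print(p)
zp=p[2]-.0603+.029
for z in (zp-.003,zp,zp+.003):print("plate",fit(c,p[:2],.076,z))
```

```text
w1 [2.5513 0.516  0.26  ] [2.8515 0.5158 0.2598]
w2 [2.3284 0.516  0.26  ] [2.6413 0.515  0.2604]
T [1.1888 0.517  0.26  ] [1.2018 0.5175 0.2605]
S [1.3125 0.515  0.261 ] [1.3264 0.5162 0.2608]
T0 [1.1439 0.517  0.26  ] [1.1591 0.5175 0.2605]
S0 [1.2565 0.515  0.261 ] [1.28   0.5159 0.2609]
[ 0.50064275 -0.26996798  0.1931359 ]
plate (np.float32(1.6104424), np.float64(0.5026427459696774), np.float64(-0.2709679840133065))
plate (np.float32(1.9725783), np.float64(0.5026427459696774), np.float64(-0.2709679840133065))
plate (np.float32(2.300621), np.float64(0.5026427459696774), np.float64(-0.2699679840133065))
```

View pics/w4.png

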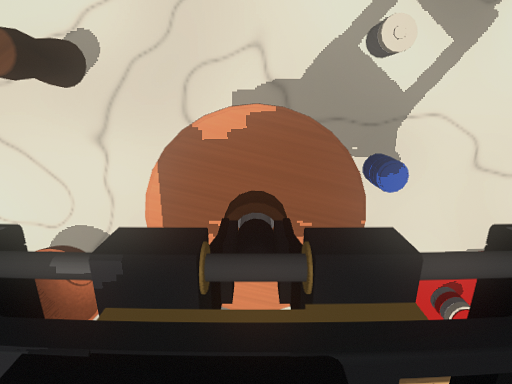

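The lid hangs level (plate edge left 145, right 366, top 103; knob between the fingers). Four tin estimates agree on about (0.516, 0.260). Carrying it over.

Call:
move_tool([
  [[0,0.01,0],0],
  [[-0.0008,0.03,0],0],
  [[-0.0008,0.03,0],0],
  [[-0.0008,0.03,0],0],
  [[-0.0008,0.03,0],0],
  [[-0.0008,0.03,0],0],
  [[-0.0008,0.03,0],0],
  [[-0.0008,0.03,0],0],
  [[-0.0008,0.03,0],0],
  [[-0.0008,0.03,0],0],
  [[-0.0008,0.03,0],0],
  [[-0.0008,0.03,0],0],
  [[-0.0008,0.03,0],0],
  [[-0.0008,0.03,0],0],
  [[-0.0008,0.03,0],0],
  [[-0.0008,0.03,0],0],
  [[-0.0008,0.03,0],0],
  [[-0.0008,0.03,0],0],
  [[0,0.01,0],0],
  [[0,0,0],0],
])

```text
time: 15.58
position: [0.5141, 0.2622, 0.194]
tool_rot: [-0.002, 1.0, 0.0, -0.001]
ft_force: [0.7, -1.0, -5.1]
grip_width: 0.0209
grip_force: 45.0
```

Call:
move_tool([
  [[0,0,0],0],
  [[0,0,0.02],0],
  [[0,0,0.02],0],
  [[0,0,0],0],
  [[0,0,0],0],
  [[0,0,0],0],
])

```text
time: 16.08
position: [0.5159, 0.2584, 0.1555]
tool_rot: [0.0, 1.0, -0.0, 0.0]
ft_force: [0.3, -0.5, -4.0]
grip_width: 0.0209
grip_force: 45.0
```

Run:
```python
from tin import *
import pickle
V={n:robot.camera(n) for n in("wrist","top","scene")};pickle.dump(V,open("t.pkl","wb"))
P=np.mean([robot.get_obs()["position"]],0);print(P)
zp=P[2]-.0603+.029
for n,c in V.items(): print(n,[np.round(fit(c,(.516,.26),.076,zp+q),4) for q in (-.004,0)])
z=lambda c,x,y,w,h,s:cv2.resize(c["img"][y:y+h,x:x+w,::-1],(w*s,h*s),interpolation=cv2.INTER_CUBIC)
cv2.imwrite("pics/t1.png",np.hstack([z(V["top"],140,150,100,100,4),z(V["scene"],290,190,100,100,4)]))
```

```text
[0.51639618 0.25900135 0.15632928]
wrist [array([1.6748, 0.517 , 0.257 ]), array([2.014, 0.517, 0.257])]
top [array([1.2777, 0.516 , 0.255 ]), array([1.2764, 0.515 , 0.255 ])]
scene [array([0.5135, 0.515 , 0.258 ]), array([0.5381, 0.517 , 0.259 ])]
```

View pics/t1.png

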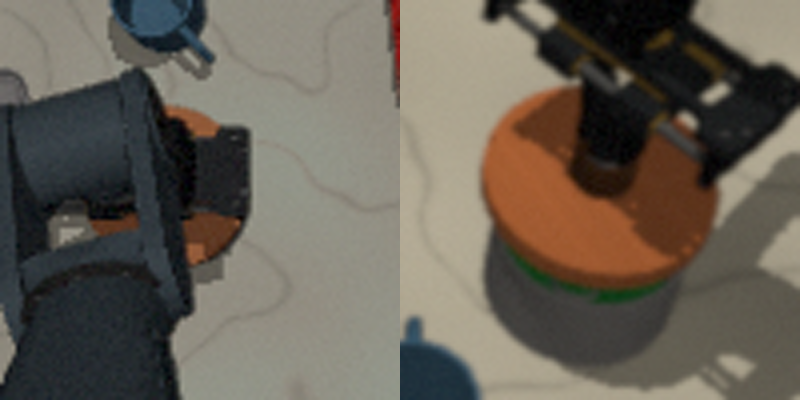

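The crop shows the lid level and concentric above the tin (scene crop: lid centre about (600,190)). Shifting +1 mm in y and lowering slowly.

Call:
move_tool([
  [[0,0.001,0.01],0],
  [[0,0,0.01],0],
  [[0,0,0.005],0],
  [[0,0,0],0],
  [[0,0,0.003],0],
  [[0,0,0.003],0],
  [[0,0,0.003],0],
  [[0,0,0.003],0],
  [[0,0,0],0],
  [[0,0,0],0],
])

```text
time: 17.07
position: [0.5152, 0.2601, 0.1179]
tool_rot: [-0.0, 1.0, -0.0, -0.0]
ft_force: [-0.0, -0.2, -5.0]
grip_width: 0.021
grip_force: 45.0
```

Call:
move_tool([
  [[0,0,0.002],0],
  [[0,0,0.002],0],
  [[0,0,0],0],
  [[0,0,0],0],
])

```text
time: 17.4
position: [0.5153, 0.2601, 0.114]
tool_rot: [-0.0, 1.0, -0.0, -0.0]
ft_force: [-0.5, -0.1, -5.6]
grip_width: 0.0207
grip_force: 45.0
```

Call:
move_tool([
  [[0,0,0.001],0],
  [[0,0,0],0],
  [[0,0,0],0],
  [[0,0,0],0],
])

```text
time: 17.73
position: [0.5155, 0.2601, 0.1131]
tool_rot: [-0.0, 1.0, 0.0, 0.0]
ft_force: [-0.2, -0.2, -4.9]
grip_width: 0.0207
grip_force: 45.0
```

Call:
move_tool([
  [[0,0,0.001],0],
  [[0,0,0],0],
  [[0,0,0],0],
  [[0,0,0],0],
])

```text
time: 18.07
position: [0.5156, 0.2601, 0.1123]
tool_rot: [-0.0, 1.0, 0.0, 0.0]
ft_force: [-0.4, -0.3, -2.3]
grip_width: 0.0206
grip_force: 45.0
```

Call:
move_tool([
  [[0,0,0.001],0],
  [[0,0,0],0],
  [[0,0,0],0],
  [[0,0,0],0],
])

```text
time: 18.4
position: [0.5156, 0.2601, 0.1122]
tool_rot: [-0.0, 1.0, 0.0, 0.0]
ft_force: [-2.3, -1.3, 6.6]
grip_width: 0.0205
grip_force: 45.0
```

Seated: the descent stopped at the expected 0.1122 with the force reversing. Releasing and checking the view.

Call:
move_tool([
  [[0,0,0],0],
  [[0,0,0],0],
  [[0,0,0],0],
  [[0,0,0],0],
  [[0,0,0],0],
  [[0,0,0],0],
  [[0,0,0],0],
], aperture=0.06)

```text
time: 18.98
position: [0.5154, 0.2602, 0.1109]
tool_rot: [-0.0, 1.0, -0.0, -0.0]
ft_force: [-0.1, -0.0, -0.5]
grip_width: 0.0567
grip_force: 0.0
```

Run:
```python
from tin import *
V={n:robot.camera(n) for n in("wrist","scene")}
print(robot.get_obs()["position"],proj(V["wrist"],[.516,.2602,.137]))
for n,c in V.items(): print(n,np.round(fit(c,(.516,.26),.076,.081),4))
z=lambda c,x,y,w,h,s:cv2.resize(c["img"][y:y+h,x:x+w,::-1],(w*s,h*s),interpolation=cv2.INTER_CUBIC)
cv2.imwrite("pics/s1.png",np.hstack([z(V["wrist"],180,130,150,150,3)[:400,:400],z(V["scene"],290,190,100,100,4)]))
```

```text
[0.51540924 0.26015416 0.11094621] [[257.29771076 259.87984255]]
wrist [1.5292 0.516  0.259 ]
scene [0.8696 0.516  0.26  ]
```

View pics/s1.png

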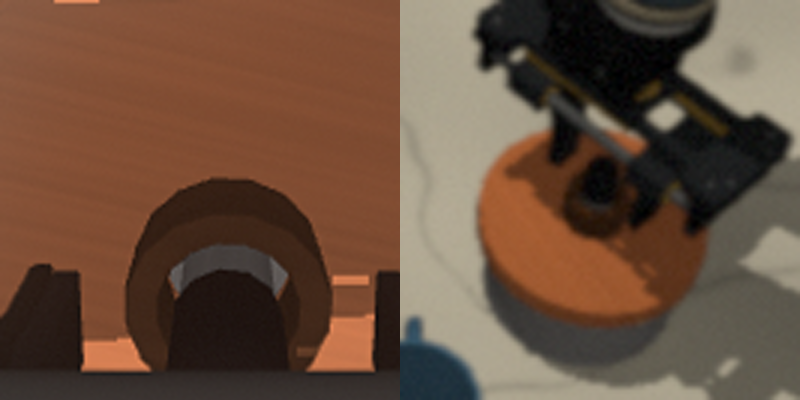

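The lid is seated and the collar (crop x 125–330) is centred between the open fingers (80 and 375). Lowering to the collar and gripping it.

Call:
move_tool([
  [[0,0,0.008],0],
  [[0,0,0.008],0],
  [[0,0,0.006],0],
  [[0,0,0.004],0],
  [[0,0,0],0],
  [[0,0,0],0],
  [[0,0,0],0],
])

```text
time: 19.67
position: [0.5155, 0.2601, 0.085]
tool_rot: [-0.0, 1.0, 0.0, 0.0]
ft_force: [0.0, 0.0, -0.3]
grip_width: 0.0597
grip_force: 0.0
```

Call:
move_tool([
  [[0,0,0],0],
  [[0,0,0],0],
  [[0,0,0],0],
  [[0,0,0],0],
  [[0,0,0],0],
], aperture=0.03, grip_n=25)

```text
time: 20.08
position: [0.5155, 0.2602, 0.0853]
tool_rot: [-0.0, 1.0, 0.0, 0.0]
ft_force: [-0.6, 0.5, 0.7]
grip_width: 0.041
grip_force: 25.0
```

Lifting straight up, slowly at first.

Call:
move_tool([
  [[0,0,-0.003],0],
  [[0,0,-0.003],0],
  [[0,0,-0.004],0],
  [[0,0,-0.006],0],
  [[0,0,-0.008],0],
  [[0,0,-0.008],0],
  [[0,0,-0.008],0],
  [[0,0,-0.008],0],
  [[0,0,-0.008],0],
  [[0,0,-0.008],0],
  [[0,0,-0.01],0],
  [[0,0,-0.01],0],
  [[0,0,-0.008],0],
  [[0,0,-0.005],0],
  [[0,0,-0.003],0],
  [[0,0,0],0],
  [[0,0,0],0],
  [[0,0,0],0],
  [[0,0,0],0],
  [[0,0,0],0],
])

```text
time: 21.75
position: [0.5151, 0.26, 0.1845]
tool_rot: [-0.0, 1.0, -0.0, -0.001]
ft_force: [0.7, -0.6, -2.1]
grip_width: 0.041
grip_force: 25.0
```

Run:
```python
from tin import *
V={n:robot.camera(n) for n in("scene",)};W=robot.camera("wrist")
o=robot.get_obs();print(o["position"],o["ft_force"],o["grip_width"],np.abs(o["joint_velocities"]).max())
z=lambda c,x,y,w,h,s:cv2.resize(c["img"][y:y+h,x:x+w,::-1],(w*s,h*s),interpolation=cv2.INTER_CUBIC)
cv2.imwrite("pics/f1.png",np.hstack([z(V["scene"],280,150,110,110,4),cv2.resize(W["img"][180-110:260+30,146:366,::-1],(352,440))]))
```

```text
[0.51523792 0.26007361 0.1846689 ] [ 0.17323609  0.31507626 -1.54169167] 0.04099613697005408 0.002485800613871301
```

View pics/f1.png

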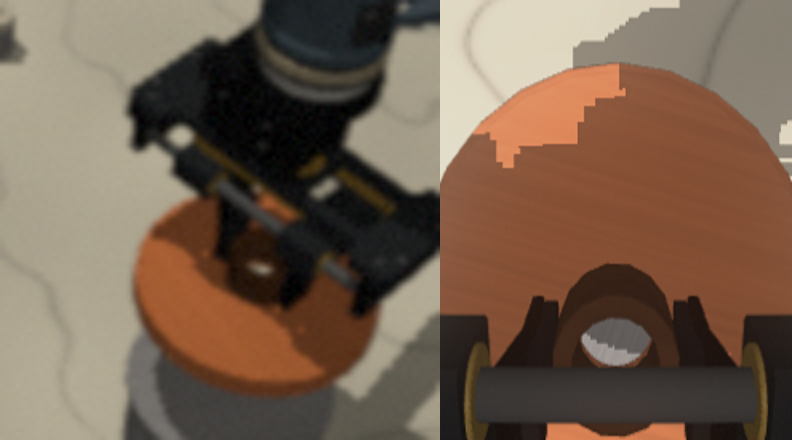

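The outer lid is held level 99 mm higher, its weight reads about 2 N, and the steel inner lid is visible on the tin below and through the collar hole. Handing in.

```bash
python3 -c "from rig import robot;print(robot.hand_in())"
```

```text
the job is handed in; nothing more can be done
None
```

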